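Tip the blue parts cup into its tray

TASK

On the optics bench two parts cups hang in tilting cradles, one blue and one grey, each with a lever at its side. Swing the blue cradle right over, away from the robot, so that the rail carrier in it drops into the white tray below, and leave it tipped over. Do not touch the carrier, and leave the grey cradle alone.

Things in the scene. Friction and masses are not known exactly. Their poses are not given: they have to be found in the camera images.
- blue_stand: Fixed stand (220 x 130 mm base) of the blue cup (84 mm wide, 64 high, rim at z 127 mm). Origin: on the table straight below the pivot; x = the way the cup tips, y = along the pivot axis, which is at x 0, z 105 mm. Two cheeks at y +-56 mm, 32 mm wide, tops z 120. White tray fixed on it: x -30 to 140, y -48 to 48, floor z 11, rim z 44 mm. The grey stand has the same form.
- blue_handle (a point): Middle of the grip part of the blue lever's handle: a round bar, 14 mm diameter, 60 mm long, parallel to the pivot axis, at stand y -95 mm (the robot's right), free all round for 25 mm either way along it. It circles the pivot axis at 90 mm: at angle q it is at stand x = -90 sin(1.134 - q), z = 105 + 90 cos(1.134 - q) mm. It can turn between finger pads.
- blue_cradle (a joint): Tilt of the blue cup with its lever, rad: 0 upright (start, at a stop), growing as the cup tips to the stand's +x, away from the robot; far stop 2.3. The lever leans 1.134 rad (65 degrees) towards the robot at 0, passes over the top and ends leaning 67 degrees away. Stiff hinge: about 2 N at the handle, no spring, stays where it is left.
- blue_carrier: Loose aluminium rail carrier in the blue cup, 28 x 20 x 16 mm, stepped, with a 4 mm high brass screw head on top, 30 to 55 g. Origin at the centre of its underside. The cup's inner floor is at stand z 67 mm.
- grey_handle (a point): Middle of the grip part of the grey cup's lever handle (a black bar, same form as the blue one), to be left alone. The grey stand is to the left or the right of the blue one, their pivots 0.25 to 0.46 m apart; its cup holds a carrier too.
Mind the look-alikes: they are no part of the job. Leave any pink look-alike of the blue_carrier alone.

How it is judged:
At the end, for the whole second after the job is handed in: The blue cradle is tipped to at least 1.9 rad and left there, and the carrier lies at rest in the white tray (its underside's centre inside the tray walls and below 46 mm above the table) (value of joint blue_cradle above 1.9 rad and x of blue_carrier in the frame of blue_stand between -0.032 and 0.142 m and y of blue_carrier in the frame of blue_stand between -0.05 and 0.05 m and z of blue_carrier in the frame of blue_stand below 0.046 m and linear speed of blue_carrier below 0.02 m/s); the robot touches nothing.
It fails at once if the robot touches the carrier with more than 1 N (contact force between any of the fingers, the arm and blue_carrier above 1 N).
It fails at once if the grey cradle's handle is moved by more than 15 mm (distance of grey_handle from where it was at the start of the episode above 0.015 m).
It also fails if it takes over 35 s, if anything falls off the work surface, if the arm or the gripper's body presses on something with over 40 N, if the wrist force passes 120 N, or if a joint passes its speed limit or range.

ROBOT

A 6-joint arm with a two-finger parallel gripper is mounted at the origin on the work surface. World frame = base frame: x ahead of the robot, y to its left, z up, the work surface at z = 0. Lengths are in m, angles in rad, forces in N, time in s.
With the tool pointing down it reaches from about 0.325 to 0.875 m from the base axis. Payload 4.4 kg.
Tool frame: the origin (TCP) lies where the fingers leave the gripper's body, on its centre line; the fingertips stand robot.tcp_to_tips ahead of it and the grasp point (between the pads) lies 54 mm ahead of it (robot.tcp_to_tips is the distance from the TCP to the fingertips, in m); z points along the fingers, y is the line along which they close (so a half turn about z gives the same grasp; the last joint's range is limited). The gripper opens to 85 mm and grips with 20 to 120 N. Pads are 22 mm wide; open, the fingers measure 114 mm over their backs; the gripper's body (76 mm by 85 mm) begins 54 mm behind the grasp point. The pads swing forward as they close: fully open they stand 13 mm farther back than shut.
Start: joints at [-1.47, 0.207, 1.542, -0, 1.393, -0.15], TCP at [0.143, -0.557, 0.304] pointing down, gripper open.
Joint ranges: [-2.73, 2.73], [-0.86, 2.22], [0.23, 2.46], [-1.11, 4.25], [0.08, 2.63], [-2.82, 2.82]. Speed limits (rad/s): [2.79, 2.79, 3.14, 3.14, 3.14, 3.14].

INTERFACE

Orientations are given as a rotation vector (axis times angle).
In Python, from workcell import robot, optics gives the robot as it stands.
- The arm moves only by the shell command python3 -m crank 'ROWS'. ROWS is a JSON object of lists of equal length, an entry for each row: "grip": the finger opening in mm, from 0 to 85.4; "xyz": the shift along the world's x, y, z in mm, a list of three; "dr": the turn, a rotation vector about the world's x, y, z in degrees, a list of three. A call has exactly 8 rows; each row shifts and turns the commanded pose from where the row before left it; what a row does not reach is not made up. A row lasts 1/8 s, in which the tool goes at most 62.5 mm and 10.7 degrees, less where a joint would pass 70% of its speed; a pose out of reach is approached as far as the arm can. A call with a gripper value outside its range is refused whole. The fingers move at their own pace and stop on an object; the grip force is fixed at half the most. Time passes only in rows, so rows that do not move let the fingers close, or fill a call up. It gives the time, the measured TCP pose, the force, the opening and the grip force at its end, in the units of the state.
- robot.sense(): the state, without advancing time (a new reading comes with each control period).
- optics.snapshot(name): name is "scene" or "top" or "wrist"; returns a dict with "color" (400x640x3 uint8, blue, green, red), "fx", "fy", "cx", "cy" (pixels), "rvec" (rotation vector, rad) and "tvec" (3), from world to camera coordinates, as OpenCV has them. Camera axes: x right, y down, z forward; pixel columns grow to the right and rows downward; lengths in m; the calibration is good to about 2 mm. A picture is of the moment at which its call begins. There is no depth.
- robot.finish_job(): hands the job in; it is judged then, once.
The state is a dict: "time_s": time; "joint_pos": joint angles; "qd": joint speeds; "joint_efforts": joint torques, N m; "tool_pos": TCP position; "orientation": TCP orientation; "wrist_force": force on the tool from outside, world axes, zero at the start; "wrist_torque": the same for the moment, N m; "grip_width": finger opening in m; "grasp_force": force on a finger pad.
Only numpy, scipy, OpenCV 4.12 (cv2) and the standard library are available. Lean on these libraries where they do the work, as an engineer would, in place of code of your own. Each camera call takes 0.05 s, during which the arm holds its last target. There are 200 camera calls.

## Working session

There is one attempt and no reset: what is moved stays moved. The work goes in short steps, Python scripts to look and compute and a shell command to move; the robot and the scene stay as the last step left them, time stands still between calls to the robot, and variables do not carry over. Pictures are saved under pics/ and viewed, at most 10 in all, crops included, and the job is handed in when it is done.

```bash
mkdir -p pics
python3 - <<'E'
from workcell import robot, optics
import cv2,pickle
d={}
for n in ("scene","top"):
    s=optics.snapshot(n); d[n]=s; cv2.imwrite(f"pics/{n}0.png",s["color"])
    print(n,s["fx"],s["fy"],s["cx"],s["cy"],s["rvec"],s["tvec"])
pickle.dump(d,open("d.pkl","wb"))
print(robot.tcp_to_tips, robot.sense())
E
```

```text
scene 509.5768582590098 509.5768582590098 311.96046798944315 196.15351510627204 [ 1.65099036  2.18990404 -0.60351104] [ 0.17974263 -0.35713441  1.24140091]
top 431.7092248691564 431.7092248691564 308.2347612768722 200.42802171698682 [ 2.14253854 -2.18020964  0.06962442] [-0.0118334   0.52552559  0.94895074]
0.0726 {'time_s': 0.1, 'joint_pos': array([-1.47046718e+00,  2.07337811e-01,  1.54283119e+00, -1.68798907e-05,
        1.39348805e+00, -1.50542424e-01]), 'qd': array([ 0.00228973, -0.00251967, -0.00349925,  0.00041977,  0.00177782,
       -0.00010957]), 'joint_efforts': array([-3.87253449e-04, -3.84091222e+01, -2.92549109e+01, -1.69111950e-04,
        4.89602069e-03, -5.64021533e-06]), 'tool_pos': array([ 0.14264964, -0.5564679 ,  0.30283046]), 'orientation': array([-3.11486139e+00, -3.92781997e-01, -5.52833916e-05]), 'wrist_force': array([-0.45767627, -0.41273792, -0.6221844 ]), 'wrist_torque': array([-0.00719389, -0.03496035,  0.01688856]), 'grasp_force': 0.0, 'grip_width': 0.08523029891102037}
```

View pics/scene0.png

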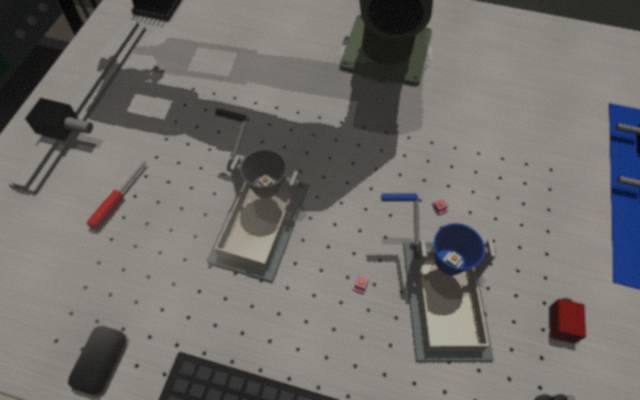

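View pics/top0.png

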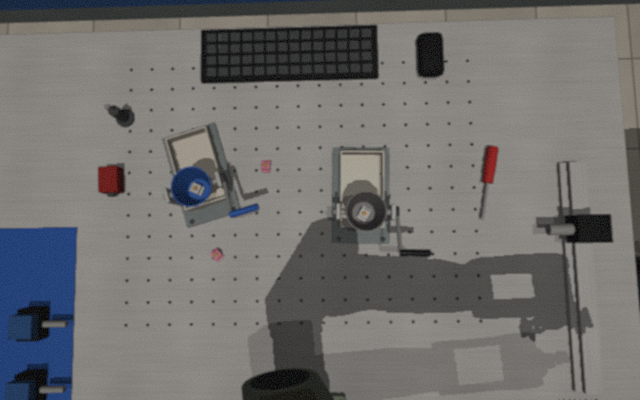

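The scene image shows the blue cup at (458,245) with its handle at (400,197). In the top image they are at (192,187) and (244,211). Things that could be mistaken for the handle:
- The black grey-stand handle, at top (416,252).
- The blue mat with clamps, at top (40,320).
- The blue cup itself.
- The pink carriers, at top (266,166) and (217,254).

I choose the small blue bar at top (244,211) and scene (400,197), then measure it and check it in a crop.

```bash
cat > h.py <<'E'
import cv2,numpy as np
def K(s): return np.array([[s["fx"],0,s["cx"]],[0,s["fy"],s["cy"]],[0,0,1]])
def Rt(s): return cv2.Rodrigues(np.array(s["rvec"],float))[0],np.array(s["tvec"],float)
def ray(s,p):
    R,t=Rt(s); return -R.T@t, R.T@np.linalg.inv(K(s))@[p[0],p[1],1]
def onz(s,p,z):
    c,d=ray(s,p); return c+d*(z-c[2])/d[2]
def tri(s1,p1,s2,p2):
    P=[K(s)@np.c_[Rt(s)] for s in (s1,s2)]
    X=cv2.triangulatePoints(P[0],P[1],np.array(p1,float).reshape(2,1),np.array(p2,float).reshape(2,1))
    return (X[:3]/X[3]).ravel()
def bluemask(im):
    h=cv2.cvtColor(im,cv2.COLOR_BGR2HSV); return cv2.inRange(h,(100,110,40),(130,255,255))
E
python3 - <<'E'
from h import *; import pickle
d=pickle.load(open("d.pkl","rb")); r={}
for n,c in (("scene",(400,197)),("top",(244,211))):
    m=bluemask(d[n]["color"]); k,l,st,ce=cv2.connectedComponentsWithStats(m)
    i=l[c[1]-5:c[1]+6,c[0]-5:c[0]+6].max(); print(n,st[i],ce[i])
    print([(st[j].tolist(),ce[j].round(1).tolist()) for j in range(1,k) if st[j][4]>80])
    pts=np.argwhere(l==i)[:,::-1].astype(np.float32); (cx,cy),_,_=rect=cv2.minAreaRect(pts)
    b=cv2.boxPoints(rect); e=sorted(range(4),key=lambda j:np.linalg.norm(b[j]-b[(j+1)%4]))[:2]
    ends=sorted([((b[j]+b[(j+1)%4])/2).tolist() for j in e]); r[n]=((cx,cy),ends); print(rect,ends)
s,t=d["scene"],d["top"]
print("mid",tri(s,r["scene"][0],t,r["top"][0]))
for a,b in zip(r["scene"][1],r["top"][1]): print("tri",tri(s,a,t,b))
# swapped order
for a in r["top"][1]: print("top z143",onz(t,a,.143))
for a in r["scene"][1]: print("scene z143",onz(s,a,.143))
print("cup rim top", onz(t,(192,187),.127))
a=cv2.resize(t["color"][120:260,130:310],None,fx=4,fy=4); cv2.imwrite("pics/c0.png",a)
E
```

```text
scene [382 194  35   6 204] [399.16176471 196.48039216]
[([609, 104, 31, 185, 4748], [625.0, 196.3]), ([382, 194, 35, 6, 204], [399.2, 196.5]), ([434, 224, 51, 50, 1563], [459.5, 246.8])]
((399.0, 196.5), (5.0, 34.0), 90.0) [[382.0, 196.5], [416.0, 196.5]]
top [229 204  29  13 160] [243.04375 210.3    ]
[([0, 0, 298, 10, 1639], [106.5, 2.9]), ([171, 167, 40, 39, 1068], [189.7, 185.9]), ([229, 204, 29, 13, 160], [243.0, 210.3]), ([0, 228, 77, 172, 11133], [36.0, 307.2])]
((243.2230224609375, 210.3548583984375), (5.847774505615234, 29.365083694458008), 75.3791275024414) [[229.0159454345703, 214.06105041503906], [257.43011474609375, 206.64866638183594]]
mid [0.49682161 0.10438672 0.14506289]
tri [0.49969176 0.09928912 0.15267107]
tri [0.50077946 0.10788328 0.1572171 ]
top z143 [0.49008856 0.13322725 0.143     ]
top z143 [0.50377891 0.07667005 0.143     ]
scene z143 [0.50350528 0.07682586 0.143     ]
scene z143 [0.48756918 0.13185293 0.143     ]
cup rim top [0.54759626 0.21237507 0.127     ]
```

View pics/c0.png

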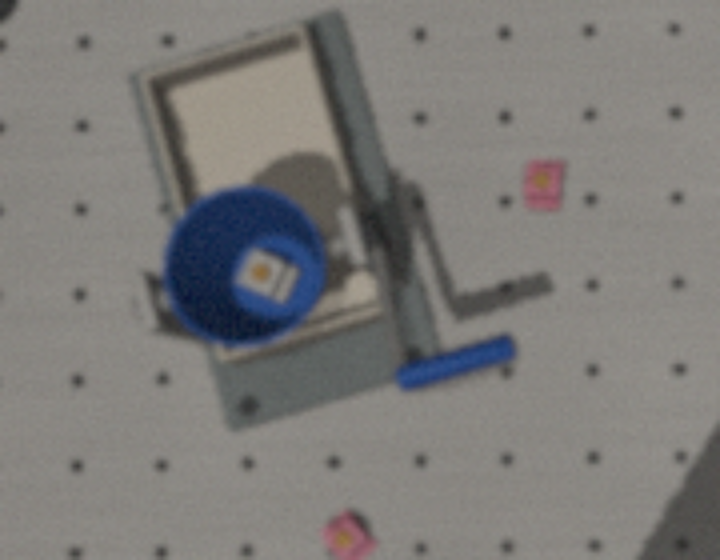

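The crop shows the blue bar at about (455,362), i.e. top (244,210). It is the lever of the blue cup, which holds the real carrier, and the pink ones lie loose on the bench. The bar centre is at (0.4965, 0.1045, 0.144). The expected height is 0.143, and the bar's length comes out at 58 mm, against 60. Stand yaw is about 14°. I'll move above it.

```bash
python3 -m crank '{"grip":[85,85,85,85,85,85,85,85],"xyz":[[22,41,0],[22,41,0],[22,41,0],[22,41,0],[22,41,0],[22,41,0],[22,41,0],[22,41,0]],"dr":[[0,0,5.6],[0,0,5.6],[0,0,5.6],[0,0,5.6],[0,0,5.6],[0,0,5.6],[0,0,5.6],[0,0,5.6]]}'
python3 -m crank '{"grip":[85,85,85,85,85,85,85,85],"xyz":[[22,41,0],[22,41,0],[22,41,0],[22,41,0],[22,41,0],[22,41,0],[22,41,0],[22,41,0]],"dr":[[0,0,5.6],[0,0,5.6],[0,0,5.6],[0,0,5.6],[0,0,5.6],[0,0,5.6],[0,0,5.6],[0,0,5.6]]}'
python3 -m crank '{"grip":[85,85,85,85,85,85,85,85],"xyz":[[2,5,0],[0,0,0],[0,0,0],[0,0,0],[0,0,0],[0,0,0],[0,0,0],[0,0,0]],"dr":[[0,0,0],[0,0,0],[0,0,0],[0,0,0],[0,0,0],[0,0,0],[0,0,0],[0,0,0]]}'
python3 - <<'E'
from h import *; from workcell import robot,optics
s=optics.snapshot("wrist"); cv2.imwrite("pics/w1.png",s["color"])
r=robot.sense(); print(r["tool_pos"],cv2.Rodrigues(r["orientation"])[0].round(3))
m=bluemask(s["color"]); k,l,st,ce=cv2.connectedComponentsWithStats(m)
for j in range(1,k):
    if st[j][4]>200:
        rect=cv2.minAreaRect(np.argwhere(l==j)[:,::-1].astype(np.float32)); b=cv2.boxPoints(rect)
        print(st[j],rect,onz(s,rect[0],.143)); print([onz(s,p,.143).round(4).tolist() for p in b])
E
```

```text
time_s: 1.1
tool_pos: [0.319, -0.2274, 0.3036]
orientation: [-2.73, -1.555, -0.0]
wrist_force: [-0.0, 0.1, 0.0]
grip_width: 0.0848
grasp_force: 0.0
time_s: 2.1
tool_pos: [0.4949, 0.1005, 0.3034]
orientation: [-1.93, -2.478, 0.001]
wrist_force: [-0.1, -0.8, 0.5]
grip_width: 0.085
grasp_force: 0.0
time_s: 3.1
tool_pos: [0.4967, 0.104, 0.3039]
orientation: [1.935, 2.475, 0.0]
wrist_force: [-0.7, 0.5, -0.5]
grip_width: 0.0849
grasp_force: 0.0
[0.49668838 0.10400854 0.30386247] [[-0.241  0.97  -0.   ]
 [ 0.97   0.241  0.   ]
 [ 0.    -0.    -1.   ]]
[  371     0   124   120 11137] ((432.5, 59.5), (119.0, 123.0), 90.0) [0.54326453 0.21006821 0.143     ]
[[0.496, 0.2331, 0.143], [0.5684, 0.2512, 0.143], [0.5948, 0.185, 0.143], [0.5159, 0.1653, 0.143]]
[ 307  157   22   84 1569] ((317.614501953125, 198.47637939453125), (83.47674560546875, 19.408727645874023), 87.79740142822266) [0.49483262 0.10376222 0.143     ]
[[0.4803, 0.1303, 0.143], [0.493, 0.134, 0.143], [0.5103, 0.0754, 0.143], [0.4968, 0.0714, 0.143]]
```

View pics/w1.png

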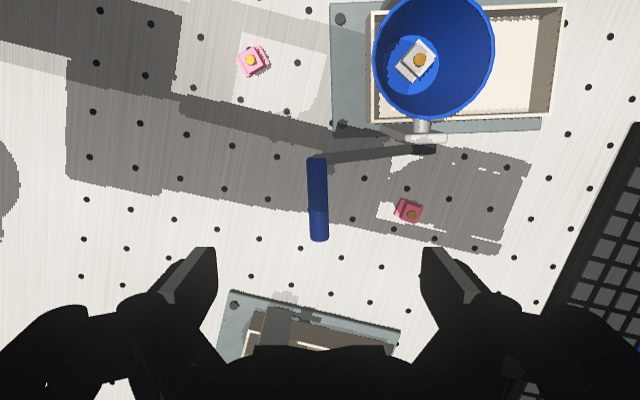

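The wrist view shows the bar at (318,198), between and ahead of the fingers and free all round. It measures (0.495, 0.104), which agrees with the first fix. I'll go down and grip.

```bash
python3 -m crank '{"grip":[85,85,85,85,85,85,85,85],"xyz":[[-1,0,-18],[0,0,-18],[0,0,-18],[0,0,-18],[0,0,-18],[0,0,-16],[0,0,0],[0,0,0]],"dr":[[0,0,1],[0,0,0],[0,0,0],[0,0,0],[0,0,0],[0,0,0],[0,0,0],[0,0,0]]}'
python3 -m crank '{"grip":[30,10,5,5,5,5,5,5],"xyz":[[0,0,0],[0,0,0],[0,0,0],[0,0,0],[0,0,0],[0,0,0],[0,0,0],[0,0,0]],"dr":[[0,0,0],[0,0,0],[0,0,0],[0,0,0],[0,0,0],[0,0,0],[0,0,0],[0,0,0]]}'
python3 - <<'E'
from h import *
from workcell import robot
p=robot.sense()["tool_pos"]; a=np.radians(15)
x=np.array([np.cos(a),np.sin(a)])
f=lambda q:np.r_[-90*np.sin(1.134-q)*x,90*np.cos(1.134-q)]
print(p)
qs=np.linspace(0,2.25,25); P=np.array([f(q) for q in qs]); print(np.diff(P,axis=0).round(1).tolist())
E
```

```text
time_s: 4.15
tool_pos: [0.496, 0.104, 0.1981]
orientation: [1.913, 2.492, 0.001]
wrist_force: [0.1, 0.5, 0.8]
grip_width: 0.0855
grasp_force: 0.0
time_s: 5.15
tool_pos: [0.4959, 0.104, 0.1982]
orientation: [1.913, 2.492, 0.001]
wrist_force: [-0.6, -0.6, 3.3]
grip_width: 0.012
grasp_force: 58.5
[0.49593007 0.1040233  0.19822984]
[[3.8, 1.0, 7.5], [4.4, 1.2, 7.1], [5.1, 1.4, 6.6], [5.6, 1.5, 6.1], [6.2, 1.7, 5.5], [6.6, 1.8, 4.9], [7.1, 1.9, 4.2], [7.4, 2.0, 3.5], [7.7, 2.1, 2.8], [7.9, 2.1, 2.0], [8.1, 2.2, 1.3], [8.1, 2.2, 0.5], [8.1, 2.2, -0.3], [8.1, 2.2, -1.1], [7.9, 2.1, -1.9], [7.7, 2.1, -2.6], [7.5, 2.0, -3.4], [7.1, 1.9, -4.1], [6.7, 1.8, -4.8], [6.3, 1.7, -5.4], [5.7, 1.5, -6.0], [5.2, 1.4, -6.5], [4.6, 1.2, -7.0], [3.9, 1.0, -7.4]]
```

Gripped with 58 N. Now I'll follow the arc.

```bash
python3 -m crank '{"grip":[5,5,5,5,5,5,5,5],"xyz":[[3.8,1,7.5],[4.4,1.2,7.1],[5.1,1.4,6.6],[5.6,1.5,6.1],[6.2,1.7,5.5],[6.6,1.8,4.9],[7.1,1.9,4.2],[7.4,2,3.5]],"dr":[[0,0,0],[0,0,0],[0,0,0],[0,0,0],[0,0,0],[0,0,0],[0,0,0],[0,0,0]]}'
python3 - <<'E'
from h import *; from workcell import optics
s=optics.snapshot("scene"); cv2.imwrite("pics/s2.png",cv2.resize(s["color"][100:380,330:560],None,fx=2,fy=2))
E
```

```text
time_s: 6.15
tool_pos: [0.539, 0.1164, 0.246]
orientation: [-1.908, -2.487, 0.011]
wrist_force: [-17.7, -3.0, 21.3]
grip_width: 0.0121
grasp_force: 59.1
```

View pics/s2.png

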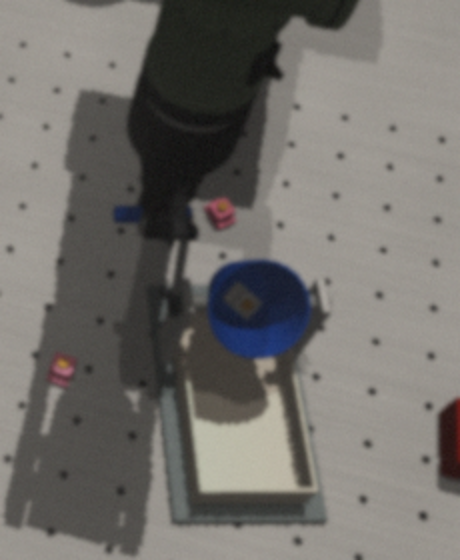

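The cup is tipping, with the bar at (130,213) held and the carrier still inside. The 26 N radial force shows the tool path runs about 3 mm inside the arc, so I'll add some z.

```bash
python3 -m crank '{"grip":[5,5,5,5,5,5,5,5],"xyz":[[6.7,2.1,5.3],[7.9,2.1,3],[8.1,2.2,1.3],[8.1,2.2,0.5],[8.1,2.2,-0.3],[8.1,2.2,-1.1],[7.9,2.1,-1.9],[7.7,2.1,-2.6]],"dr":[[0,0,0],[0,0,0],[0,0,0],[0,0,0],[0,0,0],[0,0,0],[0,0,0],[0,0,0]]}'
```

```text
time_s: 7.2
tool_pos: [0.6048, 0.1354, 0.2506]
orientation: [-1.911, -2.492, -0.004]
wrist_force: [-7.4, 1.5, 7.1]
grip_width: 0.0117
grasp_force: 61.3
```

```bash
python3 -m crank '{"grip":[5,5,5,5,5,5,5,5],"xyz":[[7.5,2,-3.4],[7.1,1.9,-4.1],[6.7,1.8,-4.8],[6.3,1.7,-5.4],[5.7,1.5,-6],[5.2,1.4,-6.5],[4.6,1.2,-7],[3,0.8,-5.5]],"dr":[[0,0,0],[0,0,0],[0,0,0],[0,0,0],[0,0,0],[0,0,0],[0,0,0],[0,0,0]]}'
python3 - <<'E'
from h import *; from workcell import optics
s=optics.snapshot("scene"); cv2.imwrite("pics/s3.png",cv2.resize(s["color"][130:380,330:560],None,fx=2.3,fy=2.3))
E
```

```text
time_s: 8.2
tool_pos: [0.6511, 0.1484, 0.2074]
orientation: [-1.911, -2.491, -0.006]
wrist_force: [-4.3, 4.8, 3.6]
grip_width: 0.0117
grasp_force: 61.8
```

View pics/s3.png

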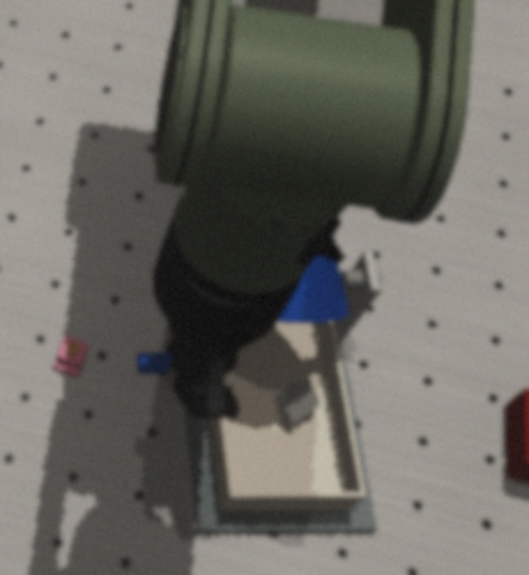

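The carrier lies in the tray at (297,405), and the handle height gives q of about 2.1. I'll release and lift away.

```bash
python3 -m crank '{"grip":[30,50,60,60,60,60,60,60],"xyz":[[0,0,0],[0,0,0],[0,0,0],[0,0,0],[0,0,0],[0,0,0],[0,0,0],[0,0,0]],"dr":[[0,0,0],[0,0,0],[0,0,0],[0,0,0],[0,0,0],[0,0,0],[0,0,0],[0,0,0]]}'
python3 -m crank '{"grip":[60,60,60,60,60,60,60,60],"xyz":[[0,0,15],[0,0,25],[0,0,25],[0,0,25],[-10,-30,20],[-20,-40,0],[-20,-40,0],[0,0,0]],"dr":[[0,0,0],[0,0,0],[0,0,0],[0,0,0],[0,0,0],[0,0,0],[0,0,0],[0,0,0]]}'
python3 - <<'E'
from h import *; from workcell import optics
a=optics.snapshot("scene"); b=optics.snapshot("top")
A=cv2.resize(a["color"][150:380,370:530],(384,552)); B=cv2.resize(b["color"][100:260,130:240],(380,552)); cv2.imwrite("pics/s4.png",np.hstack([A,B]))
r={}
for n,s,box in (("s",a,(370,180,530,360)),("t",b,(140,100,310,240))):
    m=bluemask(s["color"]); k,l,st,ce=cv2.connectedComponentsWithStats(m)
    for j in range(1,k):
        if 60<st[j][4]<3000 and box[0]<ce[j][0]<box[2] and box[1]<ce[j][1]<box[3]: print(n,st[j],ce[j], onz(s,ce[j],.145))
E
```

```text
time_s: 9.25
tool_pos: [0.6506, 0.146, 0.2047]
orientation: [-1.913, -2.492, 0.0]
wrist_force: [0.6, -0.1, 0.2]
grip_width: 0.0602
grasp_force: 0.0
time_s: 10.25
tool_pos: [0.5999, 0.0336, 0.3163]
orientation: [1.917, 2.487, 0.0]
wrist_force: [0.0, -0.0, 0.1]
grip_width: 0.0598
grasp_force: 0.0
s [ 431  225   51   46 1783] [456.27145261 248.69153113] [0.5667534  0.20945982 0.145     ]
s [390 283  40   9 313] [410.28753994 287.36421725] [0.65069905 0.15083015 0.145     ]
t [207 129  26  11 141] [218.75177305 134.0070922 ] [0.65160411 0.15367427 0.145     ]
t [194 167  18  38 467] [202.33832976 186.56959315] [0.54573187 0.1862468  0.145     ]
```

View pics/s4.png

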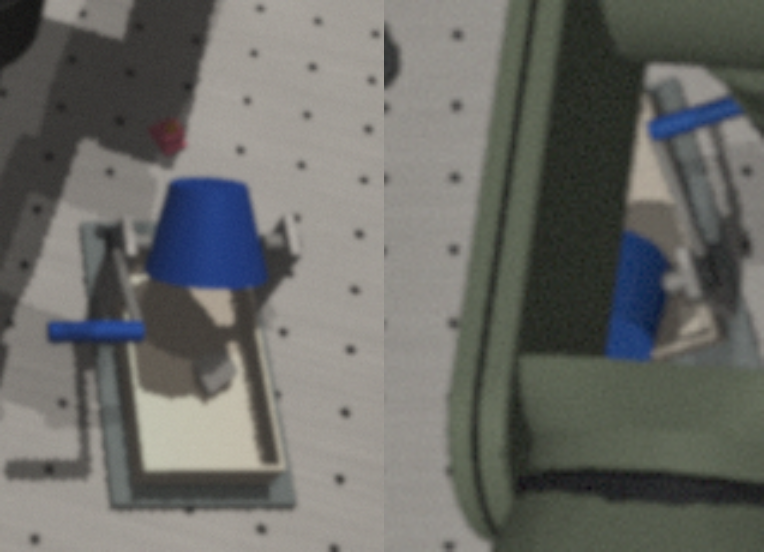

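The cup is upside down, with the handle at stand x of about 80 mm, so q is about 2.2. The carrier lies in the tray at (213,375) and the arm is clear.

```bash
python3 -c "
from workcell import robot
print(robot.finish_job())"
```

```text
the job is handed in; nothing more can be done
None
```

I handed the job in at about 10 s: the blue cradle is tipped to about 2.2 rad, the carrier lies in the white tray, the arm stands clear and the grey cradle was not touched; no verdict came back.

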